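Charge the mill jar with grinding balls

ROBOT

A 7-joint arm with a two-finger parallel gripper is mounted at the origin on the work surface. World frame = base frame: x ahead of the robot, y to its left, z up, the work surface at z = 0. Lengths are in mm, angles in rad, forces in N, time in s.
With the tool pointing down it reaches from about 425 to 950 mm from the base axis. Payload 4.7 kg.
Tool frame: the origin (TCP) lies midway between the tips of the shut fingers; the grasp point (between the pads) lies 19 mm behind it; z points along the fingers, y is the line along which they close (so a half turn about z gives the same grasp; the last joint's range is limited). The gripper opens to 87 mm and grips with 3 to 60 N. Pads are 19 mm wide; open, the fingers measure 117 mm over their backs; the gripper's body (75 mm by 190 mm) begins 51 mm behind the grasp point.
Start: joints at [1.291, 0.469, -0.049, 1.532, 0.024, 1.141, -0.082], TCP at [167.568, -653.889, 222.573] pointing down, gripper open.
Joint ranges: [-2.59, 2.59], [-0.33, 1.99], [-1.39, 1.29], [0.1, 2.45], [-1.04, 4.18], [0.21, 1.99], [-2.66, 2.66]. Speed limits (rad/s): [2.57, 2.57, 3.14, 3.14, 3.14, 3.14, 3.14].

INTERFACE

Orientations are given as a unit quaternion [x, y, z, w].
In Python, from station import telemetry, vision, order gives the robot as it stands.
- The arm moves only by the tool drive_tool, never from a script. Its argument "series" is text: rows parted by semicolons, each of 7 numbers parted by spaces: the shift along the tool's x, y, z in m, then the turn, a rotation vector about the tool's x, y, z in rad, then the opening, from -1 (shut) to 1 (fully open). In form: x y z wx wy wz jaw; .... A call has 1 to 5 rows; each row shifts and turns the commanded pose from where the row before left it, along the tool's axes as they then stand; what a row does not reach is not made up. A row lasts 1/12 s, in which the tool goes at most 41.7 mm and 7.16 degrees, less where a joint would pass 70% of its speed; a pose out of reach is approached as far as the arm can. A call is refused whole if a number of a shift passes 0.0417 or a number of a turn 0.125, either way. A call with a gripper value outside its range is refused whole. The fingers move at their own pace and stop on an object; "squeeze" is the grip in N (left out, the last holds). Time passes only in rows, so rows that do not move let the fingers close. It gives the time, the measured TCP pose, the force, the opening and the grip force at its end, in the units of the state.
- telemetry.get_obs(): the state, without advancing time (a new reading comes with each control period).
- vision.camera(name): name is "side" or "top"; returns (picture, depth): 420x560x3 uint8, blue, green, red; 420x560 float32, mm along the optical axis (not along the pixel's ray), 0 where there is no reading.
- vision.camera_model(name): a dict with "fx", "fy", "cx", "cy" (pixels), "k1" (the pictures are not rectified: a ray, as slopes to the right and down, at radius r is drawn at 1 + k1 r^2 times it, then the intrinsics apply), "rvec" (rotation vector, rad) and "tvec" (3), from world to camera coordinates, as OpenCV has them. Camera axes: x right, y down, z forward; pixel columns grow to the right and rows downward; lengths in mm; the calibration is good to about 2 mm. A picture is of the moment at which its call begins. camera_model takes no time and is no camera call.
- order.finish_job(): hands the job in; it is judged then, once.
Trained networks look in the newest picture that a camera, given by its name, has taken for a name from the list of things; names that differ only in an ending like _2 or _b are one class to them, and where a whole thing is asked for, a point or a joint stands for the part that bears it (a point fixed in the world has none). Each returns a list of dicts, best first, with "conf" (0 to 1); they miss things now and then, are a little off and sometimes report something else, mostly with a low value. They report only what shows in the picture. A call takes as long as a camera call. They do not tell look-alikes from the thing itself.
- vision.find_in(target, camera): "box" ([left, top, right, bottom] in pixels, round what is visible of it).
The state is a dict: "clock": time; "qpos": joint angles; "joint_velocities": joint speeds; "joint_efforts": joint torques, N m; "tool_pos": TCP position; "orientation": TCP orientation; "wrist_force": force on the tool from outside, world axes, zero at the start; "moment": the same for the moment, N m; "grip_width": finger opening in mm; "gripper_force": force on a finger pad.
Only numpy, scipy, OpenCV 4.12 (cv2) and the standard library are available. Lean on these libraries where they do the work, as an engineer would, in place of code of your own. Each camera call takes 0.05 s, during which the arm holds its last target. There are 200 camera calls.

TASK

Charge the porcelain mill jar: lift the steel chute with the four grinding balls in it by its handle, set its outlet end down gently over the mouth on the jar's collar and, keeping it lightly resting there, tip it until all four balls have run down into the jar. Then stand the empty chute flat on its wooden board again and let go. Do not touch the balls with the gripper, never press hard on the jar, and leave everything else on the bench where it is.

Things in the scene. Friction and masses are not known exactly. Their poses are not given: they have to be found in the camera images.
- chute: Steel trough 200 mm long, 32 mm wide, closed at both ends, with a wooden handle on top; about 0.25 kg. Origin: centre of its underside; x along it to the outlet end; z up when it stands on its feet. The trough's straight bottom rises to the outlet end by 0.122 rad (outer face 12.5 mm above the origin), so the balls stay at the rear. Walls 30 mm high, plate 3 mm.
- outlet (a point): Centre of the outlet, a hole in the trough's bottom 28 mm long, 26 mm wide (side walls 3 mm run on beside it); the closed end's outer face is 17 mm beyond this point. On the bottom's outer face at x = 82.4, z = 22.6 mm in the chute's frame; axes as the chute's. Balls drop straight down through it; tipping the chute nose-down by 0.5 rad from standing empties it.
- handle (a point): Centre of the chute's handle: wooden bar 56 mm long (along the chute's x), 14 mm wide (y), 36 mm high, at x = -20, z = 87.5 mm in the chute's frame; axes as the chute's. It stands on an arch whose top plate (32 mm wide) is 18 mm below this point: grip across the 14 mm from above, fingertips no lower than the plate.
- front_foot (a point): Bottom of the chute's front foot, a plate across the chute 6 mm thick and 32 mm wide, from the trough down to the chute's z = 0, at x = 21 mm in its frame: keep it outside the jar's collar when the outlet is over the mouth.
- jar: White porcelain mill jar 116 mm across, held fast in a filling stand 144 mm across. Origin: centre of the stand's foot on the bench; z up, round about z. Inner floor at z = 18 mm. Its neck carries the collar (see point jar_neck). Jar and collar take at most 20 N from the chute.
- jar_neck (a point): Centre of the rim of the jar's neck, z = 120 mm over the jar's origin. In the neck sits a steel collar: flat flange 72 mm across, 8 mm thick, with a round mouth 48 mm across on the jar's axis. The flange's top is 11 to 23 mm above this point: it is set to another height each time, is not measured, and does not give when pressed. Find it by touch.
- board: Wooden board 240 x 130 x 12 mm fixed on the bench, the chute stands on it at the start. Origin: centre of its underside; x along the 240 mm; top face at z = 12 mm.
- ball0_center (a point): Centre of grinding ball 0: white ceramic ball 20 mm across, 16 g, at the start in the rear of the chute's trough
- ball1_center (a point): Centre of grinding ball 1: white ceramic ball 20 mm across, 16 g, at the start in the rear of the chute's trough
- ball2_center (a point): Centre of grinding ball 2: white ceramic ball 20 mm across, 16 g, at the start in the rear of the chute's trough
- ball3_center (a point): Centre of grinding ball 3: white ceramic ball 20 mm across, 16 g, at the start in the rear of the chute's trough
- jar_lid: Bystander, to be left alone: the jar's porcelain lid, disc 80 mm across, 24 mm high, lying on the bench. Origin: at its underside
- cup: Bystander, to be left alone: terracotta cup, 72 mm across, 75 mm high. Origin: at its underside
- bowl: Bystander, to be left alone: white bowl, 110 mm across, 50 mm high. Origin: at its underside
- glaze_jar: Bystander, to be left alone: closed grey screw-top jar, 72 mm across, 95 mm high. Origin: at its underside
- brush: Bystander, to be left alone: glaze brush lying down. Origin: at its underside
- modelling_knife: Bystander, to be left alone: flat modelling tool 200 mm long lying down. Origin: at its underside
- kiln_ring: Bystander, to be left alone: terracotta ring 60 mm across, 22 mm high. Origin: at its underside
- ball0: The same ball as a body; its axes turn as it rolls
- ball1: The same ball as a body; its axes turn as it rolls
- ball2: The same ball as a body; its axes turn as it rolls
- ball3: The same ball as a body; its axes turn as it rolls
Not all that is in view belongs to the job. Leave any pink look-alike of the chute alone.

How it is judged (in metres and radians):
On the way, in this order (a step that is already met when the one before it is completed fails the run):
1. the chute's outlet end is set down on the jar's collar over the mouth, before tipping (contact force between chute and jar above 0.5 N and horizontal distance between outlet and jar below 0.022 m and angle between chute's own z axis and vertical below 0.3 rad), for 0.2 s.
2. all four balls are in the jar with the tipped chute still resting on the collar (horizontal distance between each of ball0_center, ball1_center, ball2_center, ball3_center and jar below 0.052 m and z of each of ball0_center, ball1_center, ball2_center, ball3_center in the frame of jar below 0.075 m and contact force between chute and jar above 0.3 N and angle between chute's own z axis and vertical above 0.15 rad), for 0.2 s.
At the end, for the whole second after the job is handed in: All four balls lie in the jar (centres within 52 mm of its axis and lower than 75 mm above its foot); the chute stands flat and still on the board: its origin over the board and within 5 mm of its top face, tilted less than 0.08 rad (horizontal distance between each of ball0_center, ball1_center, ball2_center, ball3_center and jar below 0.052 m and z of each of ball0_center, ball1_center, ball2_center, ball3_center in the frame of jar below 0.075 m and x of chute in the frame of board between -0.12 and 0.12 m and y of chute in the frame of board between -0.065 and 0.065 m and z of chute in the frame of board between 0.008 and 0.017 m and angle between chute's own z axis and vertical below 0.08 rad and linear speed of chute below 0.02 m/s); the robot touches nothing.
It fails at once if the chute presses on the jar or collar with more than 20 N (contact force between chute and jar above 20 N).
It fails at once if the robot itself pushes the jar or collar with more than 5 N (contact force between any of the arm, the fingers and jar above 5 N).
It fails at once if the gripper touches a ball (contact force between the fingers and ball0 above 0.5 N or contact force between the fingers and ball1 above 0.5 N or contact force between the fingers and ball2 above 0.5 N or contact force between the fingers and ball3 above 0.5 N).
It fails at once if a bystander is shifted by more than 30 mm (distance of any of jar_lid, cup, bowl, glaze_jar, brush, modelling_knife, kiln_ring from where it was at the start of the episode above 0.03 m).
It also fails if it takes over 72 s, if anything falls off the work surface, if the arm or the gripper's body presses on something with over 40 N, if the wrist force passes 120 N, or if a joint passes its speed limit or range.

## Working session

There is one attempt and no reset: what is moved stays moved. The work goes in short steps, Python scripts to look and compute and a tool call to move; the robot and the scene stay as the last step left them, time stands still between calls to the robot, and variables do not carry over. Pictures are saved under pics/ and viewed, at most 10 in all, crops included, and the job is handed in when it is done.

Besides the shell and the picture viewer there is one more tool, called after "Call:" in YAML: its name, and indented under it one key for each argument. drive_tool: Moves the arm, as the interface text tells. Its arguments: {"type":"object","properties":{"series":{"type":"string"},"squeeze":{"type":"number"}},"required":["series"]}

```bash
mkdir -p pics; ls
cat > h.py <<'E'
import numpy as np,cv2
from scipy.spatial.transform import Rotation as R
from station import telemetry, vision, order
def cloud(cam):
    im,d=vision.camera(cam); m=vision.camera_model(cam)
    return im,d,m,unproj(d,m)
def unproj(d,m):
    h,w=d.shape; v,u=np.mgrid[:h,:w].astype(float)
    K=np.array([[m['fx'],0,m['cx']],[0,m['fy'],m['cy']],[0,0,1.]])
    p=cv2.undistortPoints(np.stack([u.ravel(),v.ravel()],1)[:,None],K,np.array([m['k1'],0,0,0.]))[:,0]
    z=d.ravel()
    c=np.c_[p*z[:,None],z]
    Rm=R.from_rotvec(np.ravel(m['rvec'])).as_matrix()
    P=(c-np.ravel(m['tvec']))@Rm
    P[z==0]=np.nan
    return P.reshape(h,w,3)
E
python3 - <<'E'
from h import *
print(telemetry.get_obs())
for c in ['top','side']:
    im,d,m,P=cloud(c); cv2.imwrite(f'pics/{c}0.png',im); np.save(f'{c}0.npy',P); print(c,{k:np.round(v,3) for k,v in m.items()})
    for n in ['chute','handle','outlet','jar','jar_neck','board','ball0_center','front_foot']:
        for r in vision.find_in(n,c)[:3]:
            b=r['box']; u,v=int((b[0]+b[2])/2),int((b[1]+b[3])/2); print(n,np.round(b),round(r['conf'],2),np.round(P[v,u]))
E
```

```text
pics
{'clock': 0.0, 'qpos': array([ 1.29107489,  0.4694281 , -0.04861678,  1.53371523,  0.02412634,
        1.14100591, -0.08231229]), 'joint_velocities': array([ 1.16751903e-03, -1.60297267e-04,  4.93699336e-04,  8.22296572e-05,
        5.32864151e-04, -1.57529772e-03, -1.04348869e-04]), 'joint_efforts': array([-1.53657638e-04, -5.07972729e+01, -8.07105959e-02, -2.36154807e+01,
       -6.12167967e-02,  3.78887937e-02,  1.65019947e-04]), 'tool_pos': array([ 167.39667575, -653.27890686,  221.49949292]), 'orientation': array([ 9.92142750e-01,  1.25107126e-01, -1.66657523e-04, -9.70693967e-04]), 'wrist_force': array([ 0.69035583,  0.12565901, -0.15205035]), 'moment': array([ 0.01558467, -0.00214104,  0.03928781]), 'gripper_force': 0.0, 'grip_width': 87.11170175522838}
top {'fx': np.float64(420.545), 'fy': np.float64(420.545), 'cx': np.float64(276.449), 'cy': np.float64(209.99), 'k1': np.float64(-0.124), 'rvec': array([ 2.202, -2.153,  0.071]), 'tvec': array([  18.877,  553.151, 1105.78 ])}
chute [331. 180. 402. 210.] 0.78 [ 589. -189.  120.]
chute [370. 261. 425. 324.] 0.6 [ 339. -298. 
[... 810 characters left out ...]
97.   31.]
chute [151. 307. 224. 367.] 0.79 [ 341. -283.   17.]
chute [247. 149. 294. 207.] 0.67 [563. 206.  90.]
handle [148. 307. 227. 363.] 0.71 [ 342. -282.   23.]
handle [274. 258. 319. 333.] 0.62 [ 599. -189.   24.]
handle [306. 231. 327. 251.] 0.6 [678.  20.   3.]
outlet [147. 306. 224. 365.] 0.71 [ 337. -280.   16.]
outlet [276. 264. 318. 335.] 0.55 [ 600. -205.   29.]
jar [247. 150. 295. 210.] 0.72 [566. 206.  83.]
jar [277. 258. 320. 335.] 0.67 [ 603. -197.   30.]
jar_neck [250. 146. 292. 204.] 0.72 [566. 208.  96.]
board [248. 269. 327. 351.] 0.73 [ 575. -222.   15.]
front_foot [149. 307. 226. 362.] 0.76 [ 342. -282.   23.]
front_foot [277. 261. 316. 333.] 0.66 [ 598. -197.   31.]
```

Run:
```python
import cv2,numpy as np
a=cv2.imread('pics/top0.png')
cv2.imwrite('pics/top_v.png',a)
cv2.imwrite('pics/crop1.png',np.hstack([cv2.resize(a[165:250,305:425],None,fx=5,fy=5,interpolation=cv2.INTER_CUBIC)]))
```

```text
(no output)
```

View pics/top0.png

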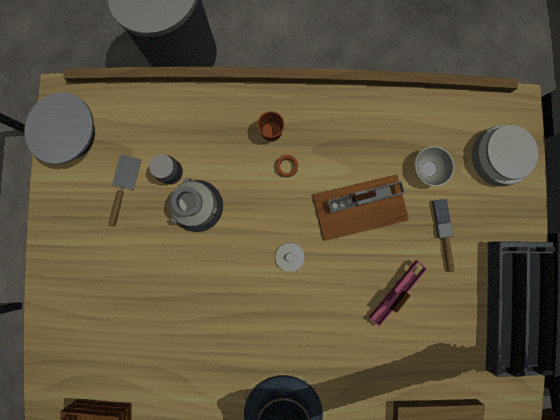

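View pics/crop1.png

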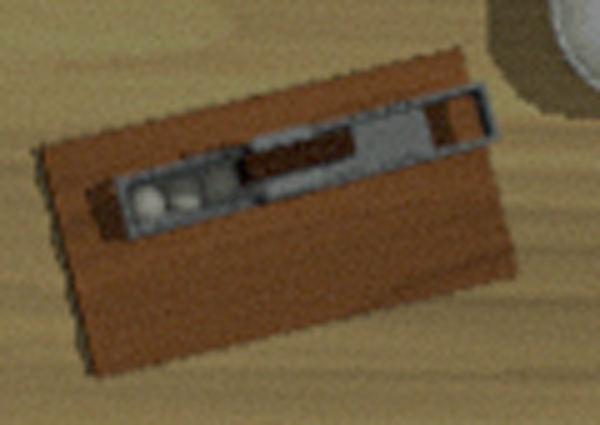

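View pics/side0.png

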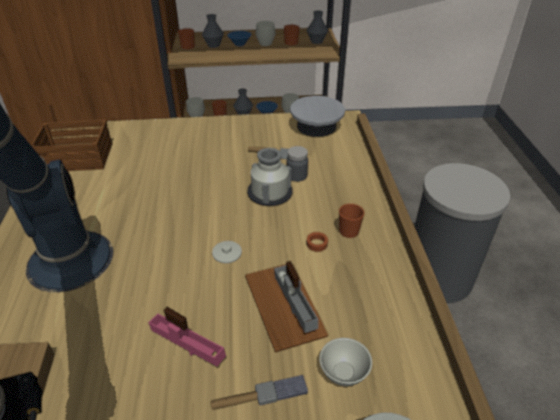

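The steel chute stands on the board at top px (365,197), with the balls at its left end (+y) and the outlet hole at right, about (398,188). The pink look-alike is at (398,293), so I choose the steel one, as the crop confirms. The jar is at (197,205), with its collar at about (187,202).

Run:
```python
from h import *
for c in ['top','side']:
    P=np.load(f'{c}0.npy'); X,Y,Z=P[...,0],P[...,1],P[...,2]
    print(c)
    near=(abs(X-585)<110)&(abs(Y+195)<140)
    s=P[near&(Z>28)&(Z<70)]; r=cv2.minAreaRect(s[:,:2].astype(np.float32)); print('chute',r,len(s))
    bx=cv2.boxPoints(r); print(np.round(bx,1))
    hd=P[near&(Z>85)&(Z<140)]; print('handle',cv2.minAreaRect(hd[:,:2].astype(np.float32)),np.median(hd,0),np.percentile(hd[:,2],[5,50,95]),len(hd))
    b=P[near&(Z>7)&(Z<17)]; print('board',cv2.minAreaRect(b[:,:2].astype(np.float32)),np.median(b[:,2]))
    nj=(abs(X-560)<120)&(abs(Y-215)<110)
    for lo,hi in [(128,150),(120,150),(100,120),(60,100)]:
        q=P[nj&(Z>lo)&(Z<hi)]; 
        if len(q)>10: print('jar',lo,hi,cv2.minEnclosingCircle(q[:,:2].astype(np.float32)),np.round(np.median(q,0),1),np.round(np.percentile(q[:,2],[10,50,90]),1),len(q))
```

```text
top
chute ((603.1823120117188, -230.85284423828125), (61.9656982421875, 257.94879150390625), 25.225765228271484) 508
[[ 520.2 -127.4]
 [ 630.1 -360.7]
 [ 686.2 -334.3]
 [ 576.2 -101. ]]
handle ((585.4549560546875, -187.10147094726562), (14.23888111114502, 55.028324127197266), 16.327552795410156) [ 584.58656753 -185.14171064  114.95050479] [ 96.61997362 114.95050479 118.70924858] 145
board ((580.4434204101562, -194.43710327148438), (155.26072692871094, 240.80426025390625), 14.719112396240234) 10.751038787309511
jar 128 150 ((560.8076171875, 250.463623046875), 35.27265167236328) [562.2 252.3 141.1] [137.6 141.1 143.5] 389
jar 120 150 ((560.8076171875, 250.463623046875), 35.27265167236328) [562.3 252.6 141. ] [136.4 141.  143.3] 410
jar 100 120 ((583.3290405273438, 275.7025146484375), 67.48455810546875) [554.6 229.8 109.6] [100.8 109.6 118.8] 92
jar 60 100 ((601.3341674804688, 264.10693359375), 98.99896240234375) [574.9 252.2  86.9] [71.5 86.9 96.2] 1227
side
chute ((594.5216064453125, -205.74679565429688), (34.416358947753906, 205.20204162597656), 15.870821952819824) 962
[[ 549.9 -111.8]
 [ 606.  -309.1]
 [ 639.1 -299.7]
 [ 583.  -102.4]]
handle ((586.5247192382812, -191.66787719726562), (28.079805374145508, 57.96712112426758), 23.1330509185791) [ 588.1945209  -196.58376226  114.3732806 ] [ 88.3384895  114.3732806  120.79349337] 248
board ((599.9071044921875, -196.0248260498047), (218.5582733154297, 255.38462829589844), 7.517768859863281) 13.354307675125893
jar 128 150 ((563.6499633789062, 247.8673553466797), 38.38397216796875) [564.8 249.8 142.4] [132.2 142.4 145.8] 255
jar 120 150 ((563.6499633789062, 247.8673553466797), 38.38397216796875) [564.4 239.8 139.6] [122.  139.6 145.3] 363
jar 100 120 ((589.7579345703125, 270.2031555175781), 74.97692108154297) [564.  224.9 108.7] [101.4 108.7 118.6] 197
jar 60 100 ((601.8002319335938, 259.3323974609375), 98.22723388671875) [588.2 223.2  84.2] [65.3 84.2 97.2] 924
```

Call:
drive_tool:
  series: "0.015 -0.01 0 0 0 0 1;0.026 -0.0174 0 0 0 0 1;0.03 -0.02 0 0 0 0 1;0.03 -0.02 0 0 0 0 1;0.03 -0.02 0 0 0 0 1"

```text
clock: 1.32
tool_pos: [273.6, -535.5, 222.7]
orientation: [0.992, 0.125, 0.0, 0.0]
wrist_force: [0.7, 0.7, -0.4]
grip_width: 86.7
gripper_force: 0.0
```

Call:
drive_tool:
  series: "0.03 -0.02 0 0 0 0 1;0.03 -0.02 0 0 0 0 1;0.03 -0.02 0 0 0 0 1;0.03 -0.02 0 0 0 0 1;0.03 -0.02 0 0 0 0 1"

```text
clock: 1.73
tool_pos: [394.2, -401.2, 222.9]
orientation: [0.992, 0.125, 0.0, 0.0]
wrist_force: [0.8, -0.2, -0.5]
grip_width: 86.8
gripper_force: 0.0
```

Call:
drive_tool:
  series: "0.03 -0.02 0 0 0 0 1;0.03 -0.02 0 0 0 0 1;0.03 -0.02 0 0 0 0 1;0.03 -0.02 0 0 0 0 1;0.03 -0.02 0 0 0 0 1"

```text
clock: 2.15
tool_pos: [514.7, -267.1, 222.9]
orientation: [0.992, 0.125, 0.0, 0.0]
wrist_force: [0.4, -0.0, -0.4]
grip_width: 87.2
gripper_force: 0.0
```

Call:
drive_tool:
  series: "0.03 -0.02 0 0 0 0 1;0.03 -0.02 0 0 0 0 1;0.03 -0.02 0 0 0 0 1;0 0 0 0 0 -0.12 1;0 0 0 0 0 -0.12 1"

```text
clock: 2.57
tool_pos: [587.9, -184.4, 222.6]
orientation: [0.969, 0.249, 0.001, -0.0]
wrist_force: [-0.2, -0.5, 0.1]
grip_width: 87.0
gripper_force: 0.0
```

Call:
drive_tool:
  series: "0 0 0 0 0 -0.12 1;0 0 0 0 0 -0.12 1;0 0 0 0 0 -0.12 1;0 0 0 0 0 -0.12 1;0 0 0 0 0 -0.12 1"

```text
clock: 2.98
tool_pos: [586.1, -188.1, 222.6]
orientation: [0.853, 0.521, -0.0, 0.0]
wrist_force: [-0.5, -0.4, -0.3]
grip_width: 87.1
gripper_force: 0.0
```

Call:
drive_tool:
  series: "0 0 0 0 0 -0.12 1;0 0 0 0 0 -0.12 1;0 0 0 0 0 -0.12 1;0 0 0 0 0 -0.12 1;0 0 0 0 0 -0.12 1"

```text
clock: 3.4
tool_pos: [586.0, -188.2, 222.7]
orientation: [0.661, 0.75, -0.0, 0.0]
wrist_force: [0.1, 0.2, 0.2]
grip_width: 87.1
gripper_force: 0.0
```

Call:
drive_tool:
  series: "0 0 0 0 0 -0.12 1;0 0 0 0 0 0 1;0 0 0 0 0 0 1"

```text
clock: 3.65
tool_pos: [586.0, -188.3, 222.5]
orientation: [0.619, 0.786, 0.0, -0.0]
wrist_force: [-0.4, -0.8, 0.4]
grip_width: 87.1
gripper_force: 0.0
```

Call:
drive_tool:
  series: "0 0 0.02 0 0 -0.04 1;0 0 0.03 0 0 0 1;0 0 0.03 0 0 0 1;0 0 0.03 0 0 0 1;0 0 0.0245 0 0 0 1"

```text
clock: 4.07
tool_pos: [585.3, -188.2, 86.1]
orientation: [0.603, 0.798, -0.0, -0.001]
wrist_force: [0.3, 0.3, 0.0]
grip_width: 87.1
gripper_force: 0.0
```

Call:
drive_tool:
  series: "0 0 0 0 0 0 1;0 0 0 0 0 0 0.3;0 0 0 0 0 0 -0.2;0 0 0 0 0 0 -0.4;0 0 0 0 0 0 -0.5"
  squeeze: 10

```text
clock: 4.48
tool_pos: [587.3, -188.3, 90.1]
orientation: [0.602, 0.799, 0.001, 0.002]
wrist_force: [0.0, -0.5, -0.6]
grip_width: 67.9
gripper_force: 0.0
```

Run:
```python
from h import *
o=telemetry.get_obs(); print(o['tool_pos'],o['orientation'],o['grip_width'])
im,d,m,P=cloud('side'); cv2.imwrite('pics/s1.png',cv2.resize(im[220:350,210:350],None,fx=4,fy=4,interpolation=cv2.INTER_CUBIC))
```

```text
[ 587.34776    -188.29636275   90.07836088] [6.01731216e-01 7.98696638e-01 5.27930946e-04 1.71614416e-03] 67.91355278615977
```

View pics/s1.png

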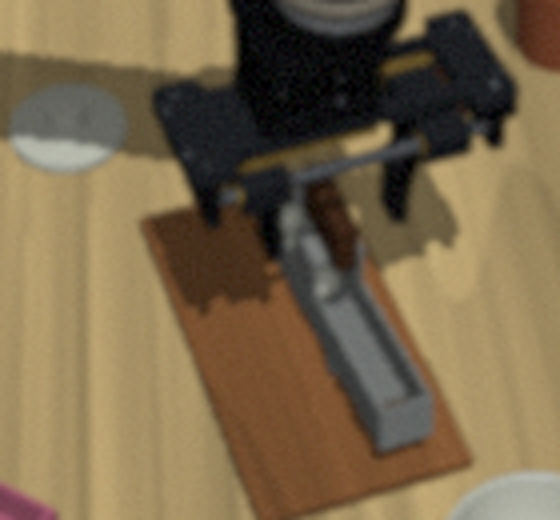

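The fingers straddle the handle (crop about (330,215)), and the outlet end points to the lower right. I'll close the gripper.

Call:
drive_tool:
  series: "0 0 0.002 0 0 0 -0.5;0 0 0 0 0 0 -0.6;0 0 0 0 0 0 -0.7;0 0 0 0 0 0 -0.8;0 0 0 0 0 0 -1"
  squeeze: 10

```text
clock: 4.95
tool_pos: [586.0, -188.1, 86.1]
orientation: [0.602, 0.799, -0.0, 0.0]
wrist_force: [-0.4, 0.3, -0.5]
grip_width: 31.0
gripper_force: 0.0
```

Call:
drive_tool:
  series: "0 0 0 0 0 0 -1;0 0 0 0 0 0 -1;0 0 0 0 0 0 -1;0 0 0 0 0 0 -1;0 0 0 0 0 0 -1"
  squeeze: 10

```text
clock: 5.37
tool_pos: [586.1, -188.0, 86.0]
orientation: [0.602, 0.799, 0.0, 0.0]
wrist_force: [0.4, -0.1, -0.7]
grip_width: 13.8
gripper_force: 10.0
```

Call:
drive_tool:
  series: "0 0 0 0 0 0 -1;0 0 0 0 0 0 -1;0 0 0 0 0 0 -1"
  squeeze: 60

```text
clock: 5.62
tool_pos: [586.1, -188.0, 86.0]
orientation: [0.602, 0.799, 0.0, 0.0]
wrist_force: [0.9, -0.0, -0.7]
grip_width: 13.8
gripper_force: 60.0
```

Call:
drive_tool:
  series: "0 0 -0.003 0 0 0 -1;0 0 -0.006 0 0 0 -1;0 0 -0.01 0 0 0 -1;0 0 -0.014 0 0 0 -1;0 0 -0.016 0 0 0 -1"

```text
clock: 6.03
tool_pos: [585.6, -187.9, 136.0]
orientation: [0.601, 0.799, -0.0, -0.0]
wrist_force: [0.6, -0.1, -4.2]
grip_width: 13.3
gripper_force: 60.0
```

Call:
drive_tool:
  series: "0 0 -0.018 0 0 0 -1;0 0 -0.02 0 0 0 -1;0 0 -0.02 0 0 0 -1;0 0 -0.02 0 0 0 -1;0 0 -0.018 0 0 0 -1"

```text
clock: 6.45
tool_pos: [586.2, -187.8, 233.9]
orientation: [0.601, 0.799, 0.0, 0.001]
wrist_force: [-0.6, -0.2, -3.6]
grip_width: 13.5
gripper_force: 60.0
```

Call:
drive_tool:
  series: "0 0 -0.014 0 0 0 -1;0 0 -0.01 0 0 0 -1;0 0 -0.006 0 0 0 -1;0 0 0 0 0 0 -1;0 0 0 0 0 0 -1"

```text
clock: 6.87
tool_pos: [585.7, -188.0, 260.9]
orientation: [0.602, 0.799, -0.0, -0.0]
wrist_force: [-1.1, -0.3, -3.1]
grip_width: 13.4
gripper_force: 60.0
```

Run:
```python
from h import *
o=telemetry.get_obs(); print(o['tool_pos'],o['orientation'],o['wrist_force'],o['moment'],o['qpos'])
im,d,m,P=cloud('side'); cv2.imwrite('pics/s2.png',cv2.resize(im[170:350,210:380],None,fx=3,fy=3,interpolation=cv2.INTER_CUBIC))
```

```text
[ 585.72764571 -188.01746643  260.93756749] [ 6.01508791e-01  7.98866154e-01 -1.71419872e-04 -1.15035132e-04] [-1.12589439 -0.32092363 -3.14347894] [-0.04956437 -0.07944651  0.00846557] [ 0.70038252  0.40958749 -0.62526431  1.60850238  0.25237729  1.20587338
  0.30365425]
```

View pics/s2.png

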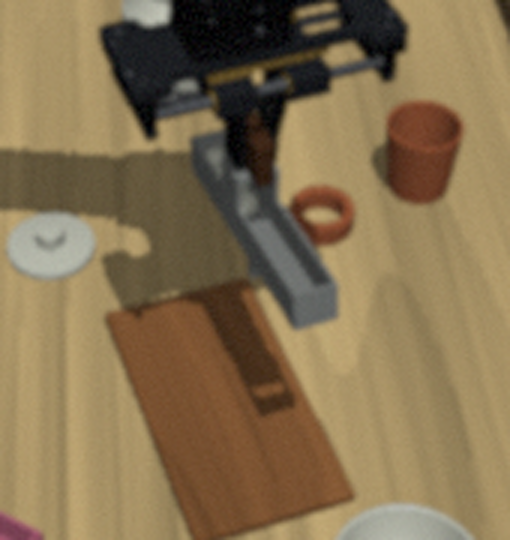

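Call:
drive_tool:
  series: "0.003 0.0006 0 0 0 0 -1;0.006 0.0011 0 0 0 0 -1;0.01 0.0018 0 0 0 0 -1;0.014 0.0026 0 0 0 0 -1;0.018 0.0033 0 0 0 0 -1"

```text
clock: 7.33
tool_pos: [580.7, -135.5, 260.7]
orientation: [0.602, 0.799, -0.0, -0.0]
wrist_force: [0.7, 0.1, -3.4]
grip_width: 13.6
gripper_force: 60.0
```

Call:
drive_tool:
  series: "0.022 0.004 0 0 0 0 -1;0.022 0.004 0 0 0 0 -1;0.022 0.004 0 0 0 0 -1;0.022 0.004 0 0 0 0 -1;0.022 0.004 0 0 0 0 -1"

```text
clock: 7.75
tool_pos: [569.0, -22.1, 261.2]
orientation: [0.601, 0.799, 0.0, -0.0]
wrist_force: [-0.5, 0.4, -3.2]
grip_width: 13.5
gripper_force: 60.0
```

Call:
drive_tool:
  series: "0.022 0.004 0 0 0 0 -1;0.022 0.004 0 0 0 0 -1;0.022 0.004 0 0 0 0 -1;0.022 0.004 0 0 0 0 -1;0.022 0.004 0 0 0 0 -1"

```text
clock: 8.17
tool_pos: [557.4, 88.9, 261.2]
orientation: [0.601, 0.799, 0.0, -0.0]
wrist_force: [-0.2, 0.2, -4.2]
grip_width: 13.8
gripper_force: 60.0
```

Call:
drive_tool:
  series: "0.022 0.004 0 0 0 0 -1;0.022 0.004 0 0 0 0 -1;0.022 0.004 0 0 0 0 -1;0.022 0.004 0 0 0 0 -1;0.022 0.004 0 0 0 0 -1"

```text
clock: 8.58
tool_pos: [545.9, 200.0, 261.1]
orientation: [0.601, 0.799, 0.0, -0.0]
wrist_force: [0.0, -0.2, -4.2]
grip_width: 13.2
gripper_force: 60.0
```

Call:
drive_tool:
  series: "0.022 0.004 0 0 0 0 -1;0.022 0.004 0 0 0 0 -1;0.022 0.004 0 0 0 0 -1;0.022 0.004 0 0 0 0 -1;0.018 0.0033 0 0 0 0 -1"

```text
clock: 9.0
tool_pos: [534.5, 308.0, 261.2]
orientation: [0.6, 0.8, 0.0, -0.001]
wrist_force: [0.1, 1.3, -3.8]
grip_width: 13.8
gripper_force: 60.0
```

Call:
drive_tool:
  series: "0.015 0.0028 0 0 0 0 -1;0.012 0.0022 0 0 0 0 -1;0.008 0.0015 0 0 0 0 -1;0.005 0.001 0 0 0 0 -1;0.003 0.0005 0 0 0 0 -1"

```text
clock: 9.42
tool_pos: [532.1, 348.6, 261.0]
orientation: [0.601, 0.799, -0.0, 0.0]
wrist_force: [0.1, -0.4, -3.4]
grip_width: 13.5
gripper_force: 60.0
```

Call:
drive_tool:
  series: "0 0 0 0 0 0 -1;0 0 0 0 0 0 -1;0 0 0 0 0 0 -1"

```text
clock: 9.67
tool_pos: [533.0, 346.9, 261.0]
orientation: [0.602, 0.798, -0.0, 0.0]
wrist_force: [-0.2, 0.1, -3.4]
grip_width: 13.8
gripper_force: 60.0
```

```bash
cat > meas.py <<'E'
from h import *
import sys
o=telemetry.get_obs(); print(o['tool_pos'],o['orientation'],o['wrist_force'],o['moment'],np.round(o['qpos'],2))
tag=sys.argv[1]; T=o['tool_pos']; M=R.from_quat(o['orientation']).as_matrix()
ims=[]
for c in ['top','side']:
    im,d,m,P=cloud(c); np.save(f'{tag}_{c}.npy',P); cv2.imwrite(f'pics/{tag}_{c}_full.png',im)
    L=(P-T)@M   # tool frame; chute x=-tool x, tool z down
    near=(abs(L[...,1])<30)&(abs(L[...,0])<150)
    q=L[near&(L[...,2]>15)&(L[...,2]<75)]
    r=cv2.minAreaRect(q[:,:2].astype(np.float32)); print(c,'chute in tool',r,len(q),np.percentile(q[:,0],[1,99]),np.percentile(q[:,1],[2,98]))
    u0,v0={'top':(100,140),'side':(190,90)}[c]
    ims.append(cv2.resize(im[v0:v0+130,u0:u0+130],(390,390),interpolation=cv2.INTER_CUBIC))
cv2.imwrite(f'pics/{tag}.png',np.hstack(ims))
E
python3 meas.py s3
```

```text
[532.97907415 346.92822069 260.95006864] [ 6.02134526e-01  7.98394509e-01 -3.14418685e-04  3.49533736e-04] [-0.24629111  0.06819581 -3.41016004] [-0.01773817 -0.1134428   0.03973938] [-0.12  0.48 -0.75  1.55  0.34  1.25 -0.65]
top chute in tool ((-57.44987487792969, 0.0020084381103515625), (124.60592651367188, 33.450157165527344), 0.4416985809803009) 711 [-118.38115758   -2.19435027] [-16.23528626  15.61576228]
side chute in tool ((-21.129348754882812, 1.9026317596435547), (34.561710357666016, 207.02906799316406), 89.66665649414062) 571 [-123.64210461   78.81592645] [-14.35295136  18.07589437]
```

View pics/s3.png

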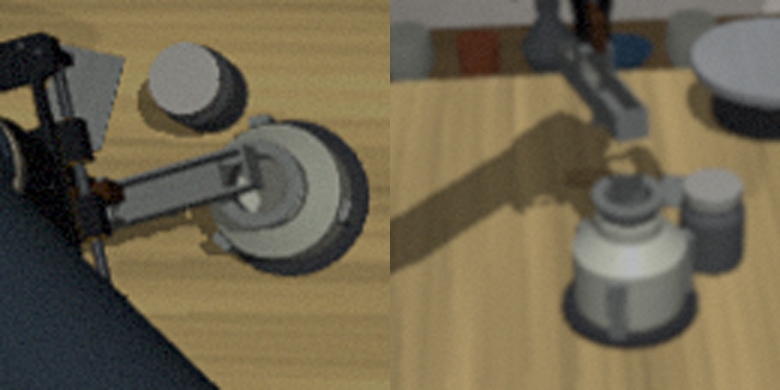

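Call:
drive_tool:
  series: "-0.002 0 0.004 0 0 0 -1;-0.0025 0 0.008 0 0 0 -1;-0.0025 0 0.012 0 0 0 -1;-0.002 0 0.012 0 0 0 -1;-0.0006 0 0.008 0 0 0 -1"

```text
clock: 10.18
tool_pos: [534.8, 337.1, 214.3]
orientation: [0.602, 0.799, -0.002, -0.0]
wrist_force: [-0.1, -0.6, -3.9]
grip_width: 13.7
gripper_force: 60.0
```

Call:
drive_tool:
  series: "0 0 0.004 0 0.02 0 -1;0 0 0 0 0.02 0 -1;0 0 0 0 0.02 0 -1;0 0 0 0 0.02 0 -1;0 0 0 0 0.02 0 -1"

```text
clock: 10.6
tool_pos: [535.6, 338.9, 213.7]
orientation: [0.601, 0.798, 0.031, -0.04]
wrist_force: [0.9, 0.5, -3.2]
grip_width: 13.5
gripper_force: 60.0
```

Call:
drive_tool:
  series: "0 0 0 0 0 0 -1;0 0 0 0 0 0 -1;0 0 0 0 0 0 -1;0 0 0 0 0 0 -1"

```text
clock: 10.93
tool_pos: [535.0, 339.2, 213.3]
orientation: [0.601, 0.798, 0.03, -0.04]
wrist_force: [-0.5, -0.1, -4.6]
grip_width: 13.7
gripper_force: 60.0
```

```bash
cat >> meas.py <<'E'
    # slope of trough rim (side walls) in world: z vs along-chute
    W=P[near&(L[...,2]>10)&(L[...,2]<75)]; ax=-M[:2,0]/np.linalg.norm(M[:2,0])
    s=(W[:,:2]-T[:2])@ax
    k=(s>35)&(s<112); print(c,'top heights along s:',[(a,round(float(np.percentile(W[(s>a)&(s<a+12),2],90)),1)) for a in range(34,112,12) if ((s>a)&(s<a+12)).sum()>5], 'nose s',np.percentile(s,99.5))
E
python3 meas.py s4
```

```text
File "meas.py", line 16
    W=P[near&(L[...,2]>10)&(L[...,2]<75)]; ax=-M[:2,0]/np.linalg.norm(M[:2,0])
IndentationError: unexpected indent
```

```bash
sed -i '/^cv2.imwrite/d' meas.py; echo "cv2.imwrite(f'pics/{tag}.png',np.hstack(ims))" >> meas.py; python3 meas.py s4
```

```text
[535.01577025 339.16881741 213.28007602] [ 0.60052106  0.79804172  0.03025065 -0.0398594 ] [-0.45880071 -0.10286658 -4.58123216] [-0.16220803 -0.13204614  0.0226787 ] [-0.04  0.51 -0.78  1.64  0.29  1.09 -0.59]
top chute in tool ((-74.33058166503906, 0.03731727600097656), (119.09431457519531, 59.71672439575195), 0.23064661026000977) 788 [-132.25412807  -18.93701925] [-27.43268441  27.56947555]
top top heights along s: [(34, 179.2), (46, 179.9), (58, 179.5), (70, 178.8), (82, 181.5), (94, 180.7), (106, 181.3)] nose s 126.11473197753679
side chute in tool ((-27.427833557128906, 3.668914794921875), (223.30540466308594, 57.75044250488281), 2.803600311279297) 721 [-136.10223909   78.21516547] [-24.99428472  24.66429768]
side top heights along s: [(34, 179.5), (46, 181.2), (58, 180.8), (70, 178.9), (82, 182.6), (94, 181.2), (106, 179.9)] nose s 130.31975345526334
```

View pics/s4.png

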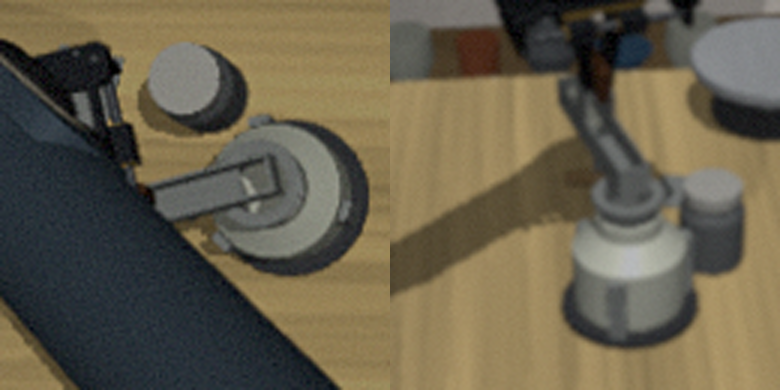

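Call:
drive_tool:
  series: "-0.0001 0 0.001 0 0 0 -1;-0.0001 0 0.001 0 0 0 -1;-0.0001 0 0.001 0 0 0 -1;-0.0001 0 0.001 0 0 0 -1;0 0 0 0 0 0 -1"

```text
clock: 11.45
tool_pos: [535.0, 338.7, 208.6]
orientation: [0.601, 0.798, 0.03, -0.04]
wrist_force: [0.6, 0.0, -4.1]
grip_width: 13.7
gripper_force: 60.0
```

Call:
drive_tool:
  series: "-0.0001 0 0.0007 0 0 0 -1;-0.0001 0 0.0007 0 0 0 -1;0 0 0 0 0 0 -1;0 0 0 0 0 0 -1"

```text
clock: 11.78
tool_pos: [535.2, 338.7, 207.6]
orientation: [0.601, 0.798, 0.03, -0.04]
wrist_force: [0.5, 0.3, -4.1]
grip_width: 13.6
gripper_force: 60.0
```

Call:
drive_tool:
  series: "-0.0001 0 0.0007 0 0 0 -1;-0.0001 0 0.0007 0 0 0 -1;0 0 0 0 0 0 -1;0 0 0 0 0 0 -1"

```text
clock: 12.12
tool_pos: [535.2, 338.7, 206.1]
orientation: [0.601, 0.798, 0.03, -0.04]
wrist_force: [-0.9, 0.5, -3.2]
grip_width: 13.4
gripper_force: 60.0
```

Call:
drive_tool:
  series: "-0.0001 0 0.0007 0 0 0 -1;0 0 0 0 0 0 -1;0 0 0 0 0 0 -1"

```text
clock: 12.37
tool_pos: [535.2, 338.6, 205.4]
orientation: [0.601, 0.798, 0.03, -0.04]
wrist_force: [-0.1, 0.2, -4.6]
grip_width: 13.7
gripper_force: 60.0
```

Call:
drive_tool:
  series: "-0.0001 0 0.0007 0 0 0 -1;0 0 0 0 0 0 -1;0 0 0 0 0 0 -1"

```text
clock: 12.62
tool_pos: [535.2, 338.6, 204.7]
orientation: [0.601, 0.798, 0.03, -0.04]
wrist_force: [-0.3, 0.7, -3.4]
grip_width: 13.4
gripper_force: 60.0
```

Call:
drive_tool:
  series: "-0.0001 0 0.0007 0 0 0 -1;0 0 0 0 0 0 -1;0 0 0 0 0 0 -1"

```text
clock: 12.87
tool_pos: [535.3, 338.8, 204.3]
orientation: [0.601, 0.798, 0.03, -0.04]
wrist_force: [-0.5, -0.2, -2.4]
grip_width: 13.6
gripper_force: 60.0
```

Call:
drive_tool:
  series: "0 0 0.0005 0 0 0 -1;0 0 0 0 0 0 -1;0 0 0 0 0 0 -1"

```text
clock: 13.12
tool_pos: [535.3, 339.0, 204.1]
orientation: [0.601, 0.798, 0.03, -0.04]
wrist_force: [-1.3, 0.2, 0.3]
grip_width: 13.8
gripper_force: 60.0
```

Run:
```python
from h import *
for i in range(4):
    vision.camera('top'); o=telemetry.get_obs(); print(o['clock'],o['tool_pos'],o['wrist_force'],o['moment'])
```

```text
13.1667 [535.25295363 339.00834468 204.10339527] [-0.52415299  0.02366801  1.2125244 ] [-0.29033316 -0.00969296  0.02010655]
13.2167 [535.28850438 338.97915741 204.07547524] [-0.14636453  0.41858881  0.25045002] [-0.30020792 -0.01196591 -0.01675242]
13.2667 [535.26518204 339.01150352 204.0419193 ] [-0.90714985 -0.21061046  1.05805474] [-0.26046062  0.03353817 -0.02837629]
13.3167 [535.27744827 339.0238199  204.06897091] [-1.04878042  0.24993294  2.01899238] [-0.28824812 -0.017473   -0.02199479]
```

Call:
drive_tool:
  series: "-0.001 0 -0.0022 0 0.02 0 -1;-0.001 0 -0.0022 0 0.02 0 -1;-0.001 0 -0.0022 0 0.02 0 -1;0 0 0 0 0 0 -1;0 0 0 0 0 0 -1"

```text
clock: 13.73
tool_pos: [537.0, 333.5, 209.4]
orientation: [0.6, 0.796, 0.048, -0.063]
wrist_force: [0.4, -0.2, -3.6]
grip_width: 13.5
gripper_force: 60.0
```

Call:
drive_tool:
  series: "0 0 0 0 0 0 -1"

```text
clock: 13.82
tool_pos: [536.6, 333.9, 209.3]
orientation: [0.6, 0.796, 0.048, -0.063]
wrist_force: [0.8, -0.8, -1.7]
grip_width: 13.7
gripper_force: 60.0
```

Call:
drive_tool:
  series: "-0.001 0 -0.0022 0 0.02 0 -1;-0.001 0 -0.0022 0 0.02 0 -1;-0.001 0 -0.0024 0 0.02 0 -1;0 0 0 0 0 0 -1;0 0 0 0 0 0 -1"

```text
clock: 14.23
tool_pos: [537.9, 330.2, 215.9]
orientation: [0.598, 0.794, 0.066, -0.088]
wrist_force: [0.9, -0.6, -3.4]
grip_width: 13.5
gripper_force: 60.0
```

```bash
cat > f.py <<'E'
from h import *
w=[]
for i in range(4):
    vision.camera('top'); o=telemetry.get_obs(); w.append(np.r_[o['wrist_force'],o['moment']])
T=o['tool_pos'];M=R.from_quat(o['orientation']).as_matrix()
n=T+M@[-120,0,49.3]; j=np.array([562,249.2]); c=np.array([.2756,-.961])
print(o['clock'],np.round(T,1),'F',np.round(np.mean(w,0),2),'tilt',np.arccos(-M[2,2]),'nose',np.round(n,1),'along',(n[:2]-j)@c,np.round(o['qpos'],2))
E
python3 f.py
```

```text
14.4333 [537.5 330.8 215.8] F [ 0.79  0.02 -1.87 -0.67 -0.35  0.01] tilt 0.21937075904742406 nose [566.9 228.6 141.6] along 21.156483229746424 [ 0.08  0.52 -0.83  1.66  0.2   1.04 -0.49]
```

Call:
drive_tool:
  series: "-0.001 0 -0.0024 0 0.02 0 -1;-0.001 0 -0.0024 0 0.02 0 -1;-0.001 0 -0.0024 0 0.02 0 -1;-0.001 0 -0.0024 0 0.02 0 -1;0 0 0 0 0 0 -1"

```text
clock: 14.85
tool_pos: [540.3, 323.6, 224.4]
orientation: [0.596, 0.789, 0.091, -0.12]
wrist_force: [-0.7, 0.3, -1.6]
grip_width: 13.2
gripper_force: 60.0
```

```bash
python3 f.py
```

```text
15.05 [539.4 324.5 224.1] F [ 0.15 -0.32 -2.15 -0.72 -0.37  0.01] tilt 0.29926729157030557 nose [567.1 228.3 141.6] along 21.473419734363784 [ 0.16  0.52 -0.88  1.67  0.13  1.02 -0.41]
```

Steady. I'll continue to about 0.5.

Call:
drive_tool:
  series: "-0.001 0 -0.0024 0 0.02 0 -1;-0.001 0 -0.0024 0 0.02 0 -1;-0.001 0 -0.0024 0 0.02 0 -1;-0.001 0 -0.0024 0 0.02 0 -1;-0.001 0 -0.0024 0 0.02 0 -1"

```text
clock: 15.47
tool_pos: [541.7, 316.3, 234.1]
orientation: [0.59, 0.783, 0.12, -0.159]
wrist_force: [0.1, 0.8, -1.8]
grip_width: 13.6
gripper_force: 60.0
```

Call:
drive_tool:
  series: "0 0 0 0 0 0 -1;0 0 0 0 0 0 -1"

```text
clock: 15.63
tool_pos: [542.2, 315.7, 233.7]
orientation: [0.59, 0.783, 0.12, -0.158]
wrist_force: [0.6, -0.8, -2.3]
grip_width: 13.4
gripper_force: 60.0
```

```bash
python3 f.py
```

```text
15.8333 [541.4 316.7 233.8] F [ 0.17  0.07 -2.37 -0.82 -0.37  0.02] tilt 0.3995345047647349 nose [566.7 228.9 141.7] along 20.816545873822054 [ 0.25  0.54 -0.93  1.68  0.05  1.   -0.32]
```

Call:
drive_tool:
  series: "-0.001 0 -0.0024 0 0.02 0 -1;-0.001 0 -0.0024 0 0.02 0 -1;-0.001 0 -0.0024 0 0.02 0 -1;-0.001 0 -0.0024 0 0.02 0 -1;-0.001 0 -0.0024 0 0.02 0 -1"

```text
clock: 16.25
tool_pos: [544.5, 306.9, 242.7]
orientation: [0.583, 0.774, 0.149, -0.198]
wrist_force: [0.4, 0.3, -2.6]
grip_width: 13.5
gripper_force: 60.0
```

Call:
drive_tool:
  series: "-0.001 0 -0.0024 0 0.02 0 -1;0 0 0 0 0 0 -1;0 0 0 0 0 0 -1;0 0 0 0 0 0 -1;0 0 0 0 0 0 -1"

```text
clock: 16.67
tool_pos: [544.5, 305.6, 244.2]
orientation: [0.581, 0.772, 0.155, -0.205]
wrist_force: [1.2, -0.4, -3.1]
grip_width: 13.2
gripper_force: 60.0
```

```bash
python3 f.py; python3 meas.py s5
```

```text
16.8667 [544.5 305.7 244.2] F [ 0.34  0.06 -2.96 -0.9  -0.4  -0.01] tilt 0.5197398899498445 nose [566.5 229.2 141.8] along 20.479618142568338 [ 0.37  0.57 -1.    1.68 -0.04  0.99 -0.22]
[544.46198696 305.73976241 244.1987289 ] [ 0.58104621  0.77224316  0.15448165 -0.20533199] [ 0.17372002  0.33400752 -3.94035719] [-0.91831375 -0.35356964  0.02214345] [ 0.37  0.57 -1.    1.68 -0.04  0.99 -0.22]
top chute in tool ((-24.166175842285156, -5.568794250488281), (215.21932983398438, 36.03631591796875), 4.983811378479004) 543 [-118.31072943   82.28177817] [-28.23883293  15.7381362 ]
top top heights along s: [(34, 143.0), (46, 143.3), (58, 141.8), (70, 141.7)] nose s 77.14109113762512
side chute in tool ((-36.35777282714844, -2.7682571411132812), (59.07891082763672, 225.47718811035156), 88.10173034667969) 861 [-145.8139813    68.92605109] [-26.80601664  24.44271505]
side top heights along s: [(34, 189.2), (46, 185.4), (58, 183.3), (70, 172.2), (82, 168.0), (94, 152.8)] nose s 95.46363151371102
```

View pics/s5.png

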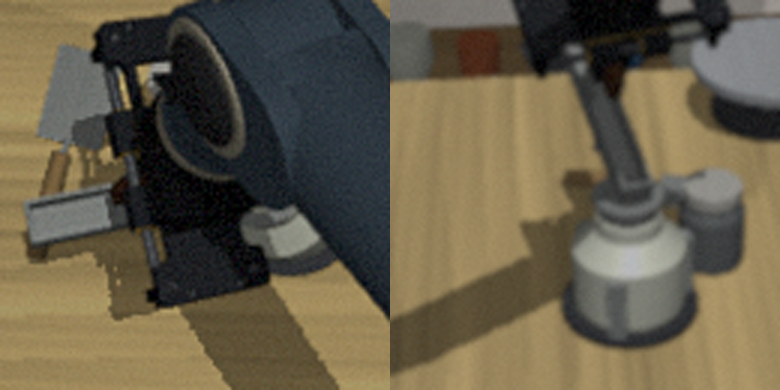

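The trough looks empty: no white balls at the rear end (top crop about (75,215)) or in the side crop (610,120). I'll confirm contact by lowering a little.

Call:
drive_tool:
  series: "-0.0003 0 0.0005 0 0 0 -1;0 0 0 0 0 0 -1;0 0 0 0 0 0 -1"

```text
clock: 17.22
tool_pos: [544.7, 305.8, 243.9]
orientation: [0.581, 0.772, 0.155, -0.205]
wrist_force: [-1.3, 0.1, -0.8]
grip_width: 13.7
gripper_force: 60.0
```

```bash
python3 f.py
```

```text
17.4167 [544.7 305.7 243.9] F [-0.26  0.04 -1.24 -0.67 -0.19 -0.  ] tilt 0.5203678203207699 nose [566.7 229.2 141.5] along 20.485903714929005 [ 0.37  0.57 -1.    1.68 -0.04  0.99 -0.22]
```

Call:
drive_tool:
  series: "-0.0003 0 0.0005 0 0 0 -1;0 0 0 0 0 0 -1;0 0 0 0 0 0 -1"

```text
clock: 17.67
tool_pos: [544.7, 305.9, 243.6]
orientation: [0.581, 0.772, 0.155, -0.205]
wrist_force: [-2.1, 1.3, 1.1]
grip_width: 13.2
gripper_force: 60.0
```

```bash
python3 f.py
```

```text
17.8667 [544.8 305.9 243.5] F [-0.91  1.75  1.46 -0.35  0.    0.01] tilt 0.5206373038661185 nose [566.8 229.4 141.1] along 20.31964881454314 [ 0.37  0.57 -1.    1.68 -0.04  0.99 -0.22]
```

Call:
drive_tool:
  series: "0 0 0 0 0 0 -1;0.0015 0 -0.0025 0 0 0 -1;0.002 0 -0.0035 0 0 0 -1;0 0 0 0 0 0 -1;0 0 0 0 0 0 -1"

```text
clock: 18.28
tool_pos: [545.0, 304.8, 249.6]
orientation: [0.582, 0.772, 0.154, -0.205]
wrist_force: [-0.2, 0.5, -2.6]
grip_width: 13.5
gripper_force: 60.0
```

```bash
python3 f.py; python3 f.py
python3 - <<'E'
from h import *
for c in ('top','side'):
    vision.camera(c)
    for n in ('ball0_center',): print(c,vision.find_in(n,c)[:5])
E
```

```text
18.4833 [544.7 305.1 249.6] F [-0.13 -0.65 -3.3  -0.91 -0.36  0.03] tilt 0.5195278317485053 nose [566.7 228.5 147.3] along 21.167845510707306 [ 0.37  0.57 -1.    1.68 -0.04  1.   -0.22]
18.6833 [544.7 305.4 249.9] F [ 0.21  0.3  -3.13 -0.93 -0.37 -0.01] tilt 0.5198501476525651 nose [566.7 228.9 147.5] along 20.840003860104705 [ 0.37  0.57 -1.    1.68 -0.04  1.   -0.22]
top []
side []
```

Call:
drive_tool:
  series: "0.003 0 -0.0052 0 0 0 -1;0.0075 0 -0.013 0 0 0 -1;0.0075 0 -0.013 0 0 0 -1;0.0075 0 -0.013 0 0 0 -1;0.005 0 -0.0086 0 0 0 -1"

```text
clock: 19.3
tool_pos: [545.0, 306.3, 313.1]
orientation: [0.581, 0.772, 0.156, -0.205]
wrist_force: [1.1, 0.5, -2.2]
grip_width: 13.3
gripper_force: 60.0
```

Call:
drive_tool:
  series: "0 0 0 0 -0.08 0 -1;0 0 0 0 -0.11 0 -1;0 0 0 0 -0.11 0 -1;0 0 0 0 -0.11 0 -1;0 0 0 0 -0.11 0 -1"

```text
clock: 19.72
tool_pos: [544.8, 306.2, 312.6]
orientation: [0.602, 0.799, -0.0, 0.002]
wrist_force: [0.1, 0.4, -3.8]
grip_width: 13.4
gripper_force: 60.0
```

Call:
drive_tool:
  series: "0 0 0 0 0 0 -1;0 0 0 0 0 0 -1;0 0 0 0 0 0 -1;0 0 0 0 0 0 -1"

```text
clock: 20.05
tool_pos: [546.0, 303.1, 310.2]
orientation: [0.603, 0.798, -0.0, -0.001]
wrist_force: [1.1, 0.3, -3.4]
grip_width: 13.6
gripper_force: 60.0
```

Call:
drive_tool:
  series: "-0.008 -0.0016 0 0 0 0 -1;-0.015 -0.003 0 0 0 0 -1;-0.022 -0.0044 0 0 0 0 -1;-0.025 -0.005 0 0 0 0 -1;-0.025 -0.005 0 0 0 0 -1"

```text
clock: 20.47
tool_pos: [553.2, 206.0, 310.7]
orientation: [0.603, 0.798, -0.0, -0.0]
wrist_force: [0.9, -0.7, -2.7]
grip_width: 13.4
gripper_force: 60.0
```

Call:
drive_tool:
  series: "-0.025 -0.005 0 0 0 0 -1;-0.025 -0.005 0 0 0 0 -1;-0.025 -0.005 0 0 0 0 -1;-0.025 -0.005 0 0 0 0 -1;-0.025 -0.005 0 0 0 0 -1"

```text
clock: 20.88
tool_pos: [563.2, 78.3, 310.8]
orientation: [0.603, 0.798, -0.0, -0.0]
wrist_force: [0.5, 0.0, -4.5]
grip_width: 13.5
gripper_force: 60.0
```

Call:
drive_tool:
  series: "-0.025 -0.005 0 0 0 0 -1;-0.025 -0.005 0 0 0 0 -1;-0.025 -0.005 0 0 0 0 -1;-0.025 -0.005 0 0 0 0 -1;-0.025 -0.005 0 0 0 0 -1"

```text
clock: 21.3
tool_pos: [573.1, -48.7, 310.8]
orientation: [0.603, 0.798, 0.0, -0.0]
wrist_force: [0.0, -0.7, -3.1]
grip_width: 13.4
gripper_force: 60.0
```

Call:
drive_tool:
  series: "-0.025 -0.005 0 0 0 0 -1;-0.025 -0.005 0 0 0 0 -1;-0.025 -0.005 0 0 0 0 -1;-0.025 -0.005 0 0 0 0 -1;-0.02 -0.004 0 0 0 0 -1"

```text
clock: 21.72
tool_pos: [582.7, -172.0, 310.6]
orientation: [0.604, 0.797, -0.0, -0.0]
wrist_force: [0.4, -0.8, -3.4]
grip_width: 13.6
gripper_force: 60.0
```

Call:
drive_tool:
  series: "-0.012 -0.0025 0 0 0 0 -1;-0.006 -0.001 0 0 0 0 -1;0 0 0 0 0 0 -1;0 0 0 0 0 0 -1"

```text
clock: 22.05
tool_pos: [585.2, -184.3, 311.0]
orientation: [0.601, 0.799, 0.001, -0.0]
wrist_force: [0.9, 1.0, -2.6]
grip_width: 13.7
gripper_force: 60.0
```

```bash
python3 f.py
python3 - <<'E'
from h import *
o=telemetry.get_obs(); T=o['tool_pos']; M=R.from_quat(o['orientation']).as_matrix(); print(o['orientation'],o['grip_width'])
ims=[]
for c in ('top','side'):
    im,d,m,P=cloud(c); L=(P-T)@M
    q=L[(abs(L[...,1])<18)&(L[...,0]<-35)&(L[...,0]>-115)&(L[...,2]>15)&(L[...,2]<80)]
    print(c,[(a,np.round(np.percentile(q[(q[:,0]>a)&(q[:,0]<a+15),2],10),1)) for a in range(-115,-35,15)])
    u,v={'top':(150,160),'side':(200,110)}[c]
    ims.append(cv2.resize(im[v:v+75,u:u+75] if c=='top' else im[150:350,200:400],(400,400),interpolation=cv2.INTER_CUBIC))
cv2.imwrite('pics/s6.png',np.hstack(ims))
E
```

```text
22.25 [ 585.6 -183.3  311.3] F [ 0.22  0.17 -2.89  0.06 -0.14  0.01] tilt 0.0005252128539080154 nose [ 619.1 -298.5  262. ] along 542.102257075725 [ 0.75  0.39 -0.71  1.54  0.26  1.31  0.3 ]
[6.00438882e-01 7.99670607e-01 2.56575475e-04 5.59567682e-05] 13.463608981493563Traceback (most recent call last):
  File "<stdin>", line 7, in <module>
    return _quantile_unchecked(
        a, q, axis, out, overwrite_input, method, keepdims, weights)
    return _ureduce(a,
                    func=_quantile_ureduce_func,
    ...<5 lines>...
                    overwrite_input=overwrite_input,
                    method=method)
    r = func(a, **kwargs)
    result = _quantile(arr,
                       quantiles=q,
    ...<2 lines>...
                       out=out,
                       weights=wgt)
    slices_having_nans = np.isnan(arr[-1, ...])
                                  ~~~^^^^^^^^^
IndexError: index -1 is out of bounds for axis 0 with size 0
```

Run:
```python
from h import *
a,_=vision.camera('top'); b,_=vision.camera('side')
a=cv2.resize(a[165:240,150:225],(400,400),interpolation=cv2.INTER_CUBIC); a=np.clip(a.astype(float)*1.5,0,255).astype(np.uint8)
cv2.imwrite('pics/s6.png',np.hstack([a,cv2.resize(b[150:350,200:400],(400,400),interpolation=cv2.INTER_CUBIC)]))
```

```text
(no output)
```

View pics/s6.png

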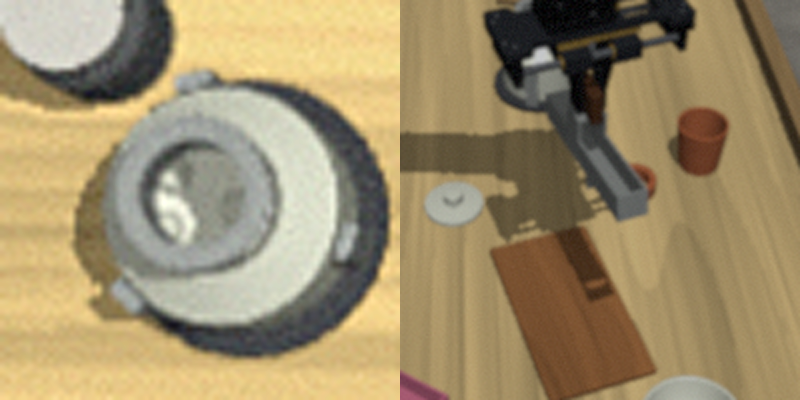

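The balls lie in the jar (left crop (170,200)), and the chute in the gripper is empty. Next I lower it to the board.

Call:
drive_tool:
  series: "-0.002 0 0.01 0 0 0 -1;-0.002 0 0.02 0 0 0 -1;0 0 0.028 0 0 0 -1;0 0 0.03 0 0 0 -1;0 0 0.03 0 0 0 -1"

```text
clock: 22.82
tool_pos: [586.4, -189.2, 191.4]
orientation: [0.602, 0.799, -0.0, 0.0]
wrist_force: [0.1, -0.7, -3.2]
grip_width: 13.7
gripper_force: 60.0
```

Call:
drive_tool:
  series: "0 0 0.03 0 0 0 -1;0 0 0.028 0 0 0 -1;0 0 0.02 0 0 0 -1;0 0 0.01 0 0 0 -1;0 0 0.006 0 0 0 -1"

```text
clock: 23.23
tool_pos: [585.6, -188.9, 97.0]
orientation: [0.601, 0.799, -0.0, -0.001]
wrist_force: [0.6, -0.4, -1.9]
grip_width: 13.4
gripper_force: 60.0
```

Call:
drive_tool:
  series: "0 0 0.002 0 0 0 -1;0 0 0.001 0 0 0 -1;0 0 0 0 0 0 -1;0 0 0 0 0 0 -1;0 0 0 0 0 0 -1"

```text
clock: 23.65
tool_pos: [587.2, -189.2, 97.1]
orientation: [0.602, 0.799, 0.0, 0.001]
wrist_force: [0.3, -0.0, -3.4]
grip_width: 13.5
gripper_force: 60.0
```

```bash
python3 f.py
```

```text
23.85 [ 586.7 -189.1   96.4] F [-0.54 -0.06 -2.91  0.04 -0.12  0.03] tilt 0.0008067295179947393 nose [ 619.9 -304.5   47.2] along 548.0581641379767 [ 0.69  0.59 -0.62  1.77  0.42  0.92  0.17]
```

Call:
drive_tool:
  series: "0 0 0.003 0 0 0 -1;0 0 0.002 0 0 0 -1;0 0 0.002 0 0 0 -1;0 0 0 0 0 0 -1;0 0 0 0 0 0 -1"

```text
clock: 24.27
tool_pos: [586.4, -189.0, 88.7]
orientation: [0.601, 0.799, -0.0, -0.0]
wrist_force: [0.0, -0.8, -2.6]
grip_width: 13.8
gripper_force: 60.0
```

Call:
drive_tool:
  series: "0 0 0.001 0 0 0 -1;0 0 0.001 0 0 0 -1;0 0 0 0 0 0 -1;0 0 0 0 0 0 -1"

```text
clock: 24.6
tool_pos: [586.5, -189.0, 87.0]
orientation: [0.602, 0.799, -0.0, 0.0]
wrist_force: [-0.3, 0.5, -2.4]
grip_width: 13.8
gripper_force: 60.0
```

```bash
python3 f.py
```

```text
24.8 [ 586.6 -189.    87.1] F [ 0.27 -0.09 -2.91  0.04 -0.1   0.01] tilt 0.000222364445566603 nose [ 619.8 -304.3   37.8] along 547.8619511419331 [ 0.68  0.6  -0.62  1.78  0.43  0.9   0.16]
```

Call:
drive_tool:
  series: "0 0 0.0008 0 0 0 -1;0 0 0 0 0 0 -1;0 0 0 0 0 0 -1"

```text
clock: 25.05
tool_pos: [586.5, -189.1, 86.1]
orientation: [0.602, 0.799, -0.0, -0.0]
wrist_force: [-0.6, -0.7, -2.9]
grip_width: 13.7
gripper_force: 60.0
```

Call:
drive_tool:
  series: "0 0 0.0006 0 0 0 -1;0 0 0 0 0 0 -1;0 0 0 0 0 0 -1"

```text
clock: 25.3
tool_pos: [586.7, -189.0, 86.1]
orientation: [0.602, 0.799, -0.0, 0.0]
wrist_force: [-1.3, 0.0, 1.3]
grip_width: 13.6
gripper_force: 60.0
```

```bash
python3 f.py
```

```text
25.5 [ 586.7 -189.    86. ] F [-1.87  0.32  2.29  0.1   0.29  0.01] tilt 0.0003825616056122309 nose [ 619.8 -304.3   36.8] along 547.8751259767596 [ 0.68  0.6  -0.62  1.78  0.43  0.9   0.16]
```

Call:
drive_tool:
  series: "0 0 0 0 0 0 -1;0 0 0 0 0 0 -0.6;0 0 0 0 0 0 -0.4;0 0 0 0 0 0 -0.2;0 0 0 0 0 0 0"
  squeeze: 10

```text
clock: 25.92
tool_pos: [586.7, -189.1, 85.5]
orientation: [0.602, 0.799, 0.0, 0.0]
wrist_force: [0.2, -0.5, 0.0]
grip_width: 30.1
gripper_force: 0.0
```

Call:
drive_tool:
  series: "0 0 0 0 0 0 0.2;0 0 0 0 0 0 0.4;0 0 0 0 0 0 0.4;0 0 0 0 0 0 0.4;0 0 0 0 0 0 0.4"

```text
clock: 26.33
tool_pos: [586.5, -189.0, 85.6]
orientation: [0.602, 0.799, 0.0, 0.0]
wrist_force: [-0.2, 0.2, 0.9]
grip_width: 58.8
gripper_force: 0.0
```

Call:
drive_tool:
  series: "0 0 -0.005 0 0 0 0.4;0 0 -0.015 0 0 0 0.4;0 0 -0.03 0 0 0 0.4;0 0 -0.03 0 0 0 0.4;0 0 -0.03 0 0 0 0.4"

```text
clock: 26.75
tool_pos: [586.3, -188.8, 197.0]
orientation: [0.601, 0.799, 0.0, -0.0]
wrist_force: [0.3, -0.4, -0.1]
grip_width: 60.8
gripper_force: 0.0
```

Call:
drive_tool:
  series: "0 0 -0.03 0 0 0 0.4;0 0 -0.02 0 0 0 0.4;0 0 0 0 0 0 0.4;0 0 0 0 0 0 0.4"

```text
clock: 27.08
tool_pos: [587.1, -189.0, 247.2]
orientation: [0.601, 0.799, 0.0, 0.002]
wrist_force: [-0.0, 0.3, -0.4]
grip_width: 60.5
gripper_force: 0.0
```

Run:
```python
from h import *
o=telemetry.get_obs(); print(o['clock'],o['tool_pos'],o['grip_width'],o['gripper_force'])
a,_=vision.camera('top'); b,_=vision.camera('side')
cv2.imwrite('pics/s7.png',np.hstack([cv2.resize(a[160:250,300:430],(390,270)),cv2.resize(b[200:380,200:380],(400,400),interpolation=cv2.INTER_CUBIC)[:270]*1 if 0 else cv2.resize(b[225:345,220:400],(405,270),interpolation=cv2.INTER_CUBIC)]))
```

```text
27.0833 [ 587.12829333 -188.95316215  247.23758255] 60.518035818293534 0.0
```

View pics/s7.png

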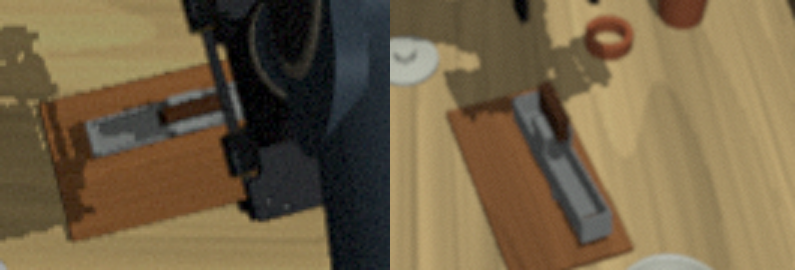

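The chute stands flat and empty on the board (side crop (565,165)), and the gripper is clear of it. I'm handing the job in.

```bash
python3 -c "
from station import order; print(order.finish_job())"
```

```text
the job is handed in; nothing more can be done
None
```

I handed the job in at about 27 s. The balls went into the jar (white balls show through its mouth, but I couldn't count all four), the empty chute stands flat on its board, and the gripper is clear; the hand-in call gave no verdict.

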